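# Set up the glazing place

## Robot

A 6-joint arm with a two-finger parallel gripper is mounted at the origin on the work surface. World frame = base frame: x ahead of the robot, y to its left, z up, the work surface at z = 0. Lengths are in m, angles in rad, forces in N, time in s.
With the tool pointing down it reaches from about 0.35 to 0.775 m from the base axis. Payload 7.3 kg.
Tool frame: the origin (TCP) lies at the very end of the fingers, on their centre line; the grasp point (between the pads) lies 19 mm behind it; z points along the fingers, y is the line along which they close (so a half turn about z gives the same grasp; the last joint's range is limited). The gripper opens to 92 mm and grips with 3 to 60 N. Pads are 19 mm wide; open, the fingers measure 130 mm over their backs; the gripper's body (75 mm by 190 mm) begins 47 mm behind the grasp point.
Start: joints at [-1.486, 0.342, 1.524, -0, 1.275, -0.146], TCP at [0.12, -0.511, 0.227] pointing down, gripper open.
Joint ranges: [-2.53, 2.53], [-0.77, 2.02], [0.04, 2.7], [-1, 4.14], [0.28, 2.66], [-3.11, 3.11]. Speed limits (rad/s): [2.57, 2.57, 3.14, 3.14, 3.14, 3.14].

## Interface

Orientations are given as [roll, pitch, yaw] about the fixed x, y, z axes, in that order (R = Rz(yaw) Ry(pitch) Rx(roll)).
In Python, from cell import robot gives the robot as it stands.
- The arm moves only by the tool apply_moves, never from a script. Its argument "rows" is a list of rows, each an object with "xyz": the shift along the tool's x, y, z in mm, a list of three; "turn": the turn about the tool's z in rad. A call has 1 to 10 rows; each row shifts and turns the commanded pose from where the row before left it, along the tool's axes as they then stand; what a row does not reach is not made up. A row lasts 1/8 s, in which the tool goes at most 62.5 mm and 10.7 degrees, less where a joint would pass 70% of its speed; a pose out of reach is approached as far as the arm can. A call with a gripper value outside its range is refused whole. "gripper" is the opening, from 0 (shut) to 1 (fully open), set as the call begins (left out, the last holds). The fingers move at their own pace and stop on an object; "newtons" is the grip in N (left out, the last holds). Time passes only in rows, so rows that do not move let the fingers close. It gives the time, the measured TCP pose, the force and the opening at its end, in the units of the state.
- robot.observe(): the state, without advancing time (a new reading comes with each control period).
- robot.read_camera(name): name is "scene" or "top"; returns a dict with "frame" (480x640x3 uint8, blue, green, red), "mtx" (3x3 intrinsics, pixels), "distortion" ([k1, k2, p1, p2, k3] as OpenCV has them; the pictures are not rectified), "R" (3x3) and "t" (3): a world point X has camera coordinates R X + t. Camera axes: x right, y down, z forward; pixel columns grow to the right and rows downward; lengths in m; the calibration is good to about 2 mm. A picture is of the moment at which its call begins. There is no depth.
- robot.hand_in(): hands the job in, once; it reports no verdict.
The state is a dict: "time": time; "qpos": joint angles; "qvel": joint speeds; "joint_efforts": joint torques, N m; "tool_pos": TCP position; "tool_rot": TCP orientation; "contact_force": force on the tool from outside, world axes, zero at the start; "torque": the same for the moment, N m; "opening": finger opening in m.
Only numpy, scipy, OpenCV 4.12 (cv2) and the standard library are available. Lean on these libraries where they do the work, as an engineer would, in place of code of your own. Each camera call takes 0.05 s, during which the arm holds its last target. There are 200 camera calls.

## Task

Get the glazing place ready: first push the round wooden bat across the bench until it lies wholly within the paper circle, with the clay cup still standing on it and never touched by the gripper. Then lift the flat rectangular tin out of the rack by its narrow ends, stand it upright on bare bench well away from rack and caddy, let go, take it again by its broad faces and set it down upright in the caddy. Last, slide the lamp's dimmer to the white line, and leave the mugs and jars where they are.

Things in the scene. Friction and masses are not known exactly. Their poses are not given: they have to be found in the camera images.
- bat: round wheel bat, a plain plywood disc 200 mm across and 28 mm thick, loose, flat on the bench to the robot's right, too wide to grip; about 0.6 kg. Origin: centre of its underside, z up; it may have any yaw.
- cup: small leather-hard clay cup, 68 mm across the rim, 50 mm tall, standing loose near the middle of the bat (its rim 78 mm above the bench). Origin: centre of its underside.
- circle: flat white paper circle 236 mm across, no thickness to speak of, fixed on the bench in front of the robot. Origin: its centre. The bat lies wholly within it when the centres are less than 18 mm apart.
- rack: plywood bottle rack fixed to the robot's left: base 150 mm (its x) by 164 mm (its y), 8 mm thick; four walls 8 mm thick, tops 110 mm above the bench, run along x and form three stalls 44 mm wide, open at both ends and on top, centred at y = -52, 0, +52 mm. One stall holds the tin, the others a round jar each. Origin: centre of its underside.
- tin: flat rectangular metal tin, 62 mm long (its x) by 32 mm wide (its y) by 100 mm tall (its z), flat lid, paper band, about 0.25 kg. It starts upright in one of the stalls, its long side along the stall, so that only its two narrow ends (62 mm apart) can be reached by fingers. Origin: centre of its underside.
- caddy: wooden caddy fixed beyond the bat: a place 76 mm (its y) by 44 mm (its x), floor 8 mm above the bench, between two tall end walls (8 mm thick, tops 112 mm above the bench, at y = -42 and +42 mm) and two low lips (8 mm thick, tops at 26 mm, at x = -26 and +26 mm). The tin's long side goes along y, either way round; fingers fit only at its broad faces. Origin: centre of its underside.
- dimmer (a joint): position of the dimmer grip along its track in m: 0 at one end, 0.12 at the other, growing towards the dimmer's own +y (to the robot's left, give or take its yaw). The white line is at 0.090. It moves stiffly (1.5 N) and stays where it is left.
- dimmer_top (a point): centre of the top of the dimmer's black grip, a block 28 mm (across the track) by 20 mm (along it) by 40 mm tall, top 54 mm above the bench. Axes are the dimmer's: y along the track, x across. The track is a metal housing 40 x 170 mm, 14 mm high, on a grey plate, fixed beyond the bat beside the caddy.
- dimmer_line (a point): middle of the white line that runs across the dimmer's track, 76 mm long and 4 mm wide, 16 mm above the bench; same axes as the grip. The grip is set when its middle is level with this line.
- mug_right: cream and clay mug 80 mm across, 85 mm tall, handle at its +y, to the right; leave alone. Origin: centre of its underside.
- mug_left: cream and clay mug 76 mm across, 80 mm tall, beyond the rack; leave alone. Origin: centre of its underside.
- mug_back_a: mug 80 mm across, 85 mm tall, far side of the bench; leave alone. Origin: centre of its underside.
- mug_back_b: mug 84 mm across, 92 mm tall, far side of the bench; leave alone. Origin: centre of its underside.
- glaze_jar: round jar with a white cap, 68 mm across, 75 mm tall, right side of the bench; leave alone. Origin: centre of its underside.
- jar_a: round jar with a white cap, 36 mm across, 75 mm tall, in one stall of the rack; leave alone. Origin: centre of its underside.
- jar_b: round jar with a white cap, 36 mm across, 90 mm tall, in one stall of the rack; leave alone. Origin: centre of its underside.
Mind the look-alikes: they are no part of the job. Leave any yellow look-alike of the part that bears dimmer alone.

How it is judged:
By the outcome, as a careful person would: the job done as asked, in the order asked, and still so for the second after the job is handed in, with the robot touching nothing.
It also fails if it takes over 72 s, if anything falls off the work surface, if the arm or the gripper's body presses on something with over 40 N, if the wrist force passes 120 N, or if a joint passes its speed limit or range.

## Working session

There is one attempt and no reset: what is moved stays moved. The work goes in short steps, Python scripts to look and compute and a tool call to move; the robot and the scene stay as the last step left them, time stands still between calls to the robot, and variables do not carry over. Pictures are saved under pics/ and viewed, on a budget of 10 in all, crops included, one or two more only if the job needs it, and the job is handed in when it is done.

Besides the shell and the picture viewer there is one more tool, called after ">>>" by a JSON object that holds its "api" and its "payload". apply_moves: Moves the arm, as the interface text tells. Its arguments: {"type":"object","properties":{"rows":{"type":"array"},"gripper":{"type":"number"},"newtons":{"type":"number"}},"required":["rows"]}

```bash
ls; mkdir -p pics; python3 - <<'E'
from cell import robot
import cv2
for n in("scene","top"):
    c=robot.read_camera(n); cv2.imwrite(f"pics/{n}0.png",c["frame"]); print(n,c["mtx"],c["distortion"],c["R"],c["t"])
print(robot.observe())
E
```

```text
pics
scene [[542.4635187    0.         322.76470709]
 [  0.         542.4635187  238.49374196]
 [  0.           0.           1.        ]] [-0.15629282  0.          0.          0.          0.        ] [[-0.1858837   0.98257063 -0.00148241]
 [ 0.67140051  0.12591439 -0.73031974]
 [-0.71740407 -0.13674983 -0.68310386]] [ 0.12511746 -0.2852146   1.55948791]
top [[569.02901449   0.         319.1922567 ]
 [  0.         569.02901449 239.76060718]
 [  0.           0.           1.        ]] [-0.1026524  0.         0.         0.         0.       ] [[ 1.67577363e-02 -9.99859451e-01  5.06021836e-04]
 [-9.95324499e-01 -1.67298735e-02 -9.51275616e-02]
 [ 9.51226572e-02  1.09046667e-03 -9.95464962e-01]] [-0.06547242  0.48430527  1.28092631]
{'time': 0.1, 'qpos': array([-1.48598608e+00,  3.42635061e-01,  1.52487243e+00, -1.08629423e-05,
        1.27540642e+00, -1.45985742e-01]), 'qvel': array([-1.01866788e-03, -1.71031661e-03, -1.84277001e-04,  7.58287668e-05,
       -2.31562539e-03, -7.09016381e-04]), 'joint_efforts': array([ 1.41577493e-03, -4.32004380e+01, -2.44694084e+01,  7.19099189e-02,
        5.25669276e-02, -5.29134206e-05]), 'tool_pos': array([ 0.12009139, -0.51072792,  0.22614092]), 'tool_rot': array([-3.14028394e+00, -1.81922985e-04,  2.30799043e-01]), 'contact_force': array([-0.90522495, -0.74229693,  0.18835074]), 'torque': array([-0.06368152, -0.00588174, -0.02042026]), 'opening': 0.09167903138265174}
```

View pics/scene0.png

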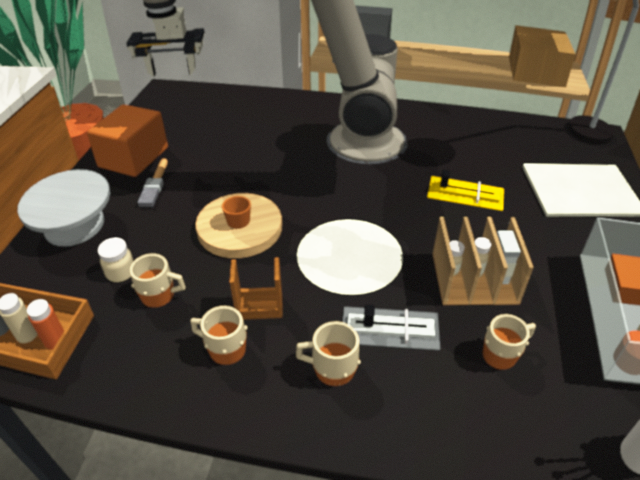

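View pics/top0.png

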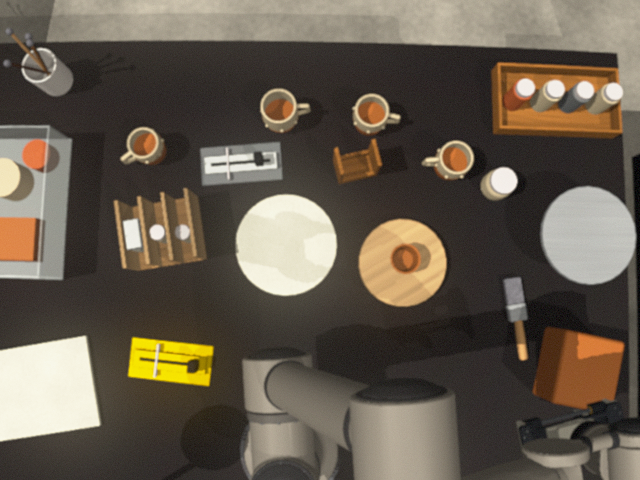

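The scene view is from the far side. The bat with the cup is at scene (238,224) and top (403,262). The circle is at top (286,244), the rack at top (158,230) with the tin in the stall furthest left (132,234), the caddy at top (358,162), and the grey dimmer at top (241,162). The yellow dimmer is a decoy.

```bash
cat > h.py <<'E'
import numpy as np, cv2
from cell import robot
CAM={}
def cam(n):
    if n not in CAM: CAM[n]=robot.read_camera(n)
    return CAM[n]
def ray(n,uv):
    c=cam(n); p=cv2.undistortPoints(np.array([[uv]],float),c["mtx"],np.array(c["distortion"]))[0,0]
    R=np.array(c["R"]); o=-R.T@c["t"]; d=R.T@np.array([p[0],p[1],1]); return o,d/np.linalg.norm(d)
def onz(n,uv,z):
    o,d=ray(n,uv); return o+d*(z-o[2])/d[2]
def tri(us,ut):
    (a,d),(b,e)=ray("scene",us),ray("top",ut)
    s=np.linalg.lstsq(np.c_[d,-e],b-a,rcond=None)[0]; p,q=a+d*s[0],b+e*s[1]
    return (p+q)/2,np.linalg.norm(p-q)
def proj(n,X):
    c=cam(n); R=np.array(c["R"]); return cv2.projectPoints(np.array(X,float).reshape(-1,3),cv2.Rodrigues(R)[0],np.array(c["t"]),c["mtx"],np.array(c["distortion"]))[0][:,0]
def crop(n,x0,y0,x1,y1,k,f):
    cv2.imwrite(f,cv2.resize(cam(n)["frame"][y0:y1,x0:x1],None,fx=k,fy=k,interpolation=cv2.INTER_CUBIC))
E
python3 - <<'E'
from h import *
crop("top",110,130,390,280,2.8,"pics/t1.png")
crop("scene",220,210,540,355,2.5,"pics/s1.png")
# circle & bat blobs
for n,lo,hi,seed,z in [("top",(150,170,170),(255,255,255),(286,244),0),("scene",(150,170,170),(255,255,255),(350,256),0),("top",(60,120,160),(190,240,255),(375,262),.028),("scene",(60,120,160),(190,240,255),(215,225),.028)]:
    m=cv2.inRange(cam(n)["frame"],lo,hi); l=cv2.connectedComponents(m)[1]; k=l[seed[1],seed[0]]
    c=max(cv2.findContours((l==k).astype(np.uint8),0,1)[0],key=len)[:,0]
    P=np.array([onz(n,p,z) for p in c.astype(float)])[:,:2]
    (cx,cy),r=cv2.minEnclosingCircle((P*1000).astype(np.float32)); print(n,k,seed,z,cx,cy,r, len(c))
E
```

```text
top 192 (286, 244) 0 475.9515380859375 21.346757888793945 118.36933898925781 284
scene 20 (350, 256) 0 472.0959777832031 23.508697509765625 119.59819793701172 257
top 245 (375, 262) 0.028 437.4461364746094 -247.72906494140625 100.07656860351562 245
scene 111 (215, 225) 0.028 445.0450744628906 -241.4344482421875 110.79234313964844 217
```

View pics/t1.png

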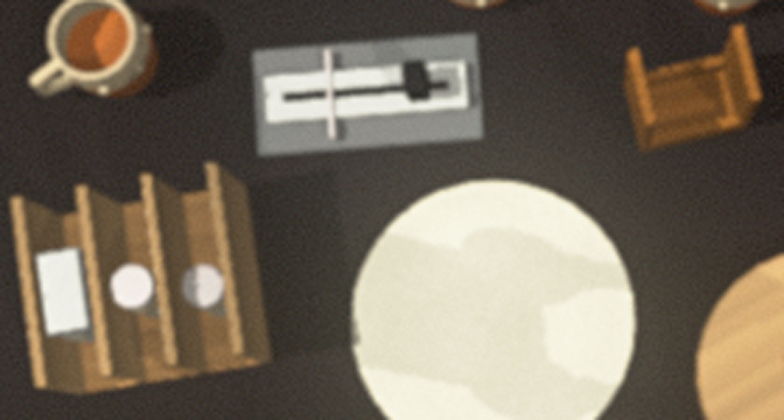

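View pics/s1.png

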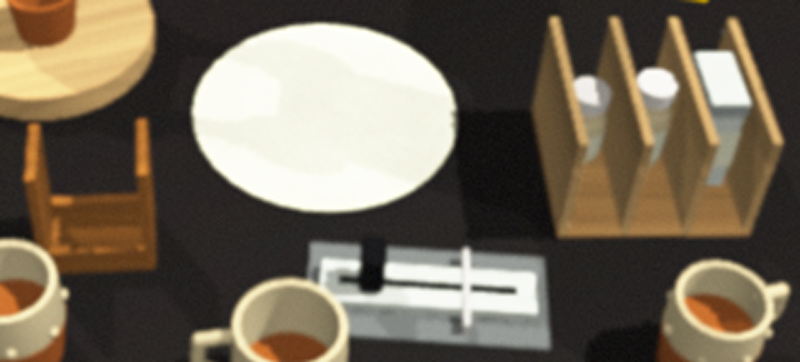

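```bash
python3 - <<'E'
from h import *
np.set_printoptions(precision=1,suppress=True)
T=lambda u,v:(110+(u+.5)/2.8-.5,130+(v+.5)/2.8-.5)
S=lambda u,v:(220+(u+.5)/2.5-.5,210+(v+.5)/2.5-.5)
def show(nm,prs,z):
    for s,t in prs:
        X,g=tri(S(*s),T(*t)); print(nm,"tri",X*1000,"gap",g*1000,"top@z",onz("top",T(*t),z)[:2]*1000,"sc@z",onz("scene",S(*s),z)[:2]*1000)
show("tin",[((750,103),(36,255)),((713,108),(75,249)),((695,53),(88,327)),((733,50),(48,336))],.108)
show("line",[((466,248),(335,137)),((465,330),(328,48))],.016)
show("grip",[((373,243),(417,75))],.054)
show("cadwall+y far,near; -y far,near",[((150,180),(633,50)),((142,120),(648,123)),((36,183),(738,28)),((33,124),(755,97))],.112)
show("rackwalls far +y..-y",[((779,143),(17,198)),((713,145),(83,187)),((648,145),(148,176)),((582,147),(212,165))],.110)
show("rackwalls near",[((733,18),(41,388)),((674,17),(105,376)),((614,17),(172,364)),((555,17),(237,353))],.110)
# cup rim: dark reddish
for s in [(238,201)]: print("cup rim sc",onz("scene",s,.078)*1000)
print("cup top",onz("top",(405,258),.078)*1000)
for n,x in (("scene",(475,193)),("scene",(30,320))): print(onz(n,x,0))
E
```

```text
tin tri [511.4 371.6 109.4] gap 1.778551447466855 top@z [511.6 371.1] sc@z [509.6 373. ]
tin tri [517.2 342.4 104.2] gap 1.6004386316970296 top@z [516.7 340.4] sc@z [521.  342.2]
tin tri [456.3 329.2 107.1] gap 3.385391894126944 top@z [456.2 327.2] sc@z [456.7 330.7]
tin tri [448.6 360.6 108.9] gap 4.762213586651937 top@z [448.7 358.4] sc@z [446.6 363.4]
line tri [625.2 157.5  18.7] gap 5.669659769657519 top@z [626.  155.1] sc@z [622.3 160.4]
line tri [702.4 165.1  14.5] gap 2.248762851844866 top@z [702.1 163.7] sc@z [703.2 166.2]
grip tri [668.5  85.7  60.8] gap 5.407763425683417 top@z [670.5  83.7] sc@z [662.2  88. ]
cadwall+y far,near; -y far,near tri [678.7 -85.5 108.5] gap 9.606816197434975 top@z [678.9 -90.1] sc@z [681.1 -79.7]
cadwall+y far,near; -y far,near tri [ 621.1 -101.7  112. ] gap 1.3729064101550112 top@z [ 621.3 -102.4] sc@z [ 621.1 -101. ]
cadwall+y far,near; -y far,near tri [ 697.7 -167.9  108.7] gap 8.241586618594829 top@z [ 698.  -171.6] sc@z [ 700.  -162.5]
cadwall+y far,near; -y far,near tri [ 642.7 -183.9  113.5] gap 2.1639852498087455 top@z [ 643.4 -185.1] sc@
[... 245 characters left out ...]
 +y..-y tri [574.5 286.7 109.6] gap 3.33304564957606 top@z [574.4 284.8] sc@z [574.4 288.3]
rackwalls far +y..-y tri [584.  236.4 107.9] gap 2.0930434001791847 top@z [583.7 234.9] sc@z [585.8 237.2]
rackwalls near tri [408.3 363.4 110.5] gap 4.182151058726577 top@z [408.3 361.4] sc@z [406.7 365.8]
rackwalls near tri [418.4 312.3 112. ] gap 2.7669403418208756 top@z [418.5 311.5] sc@z [415.4 314.3]
rackwalls near tri [428.6 260.6 112.2] gap 3.0075914152520906 top@z [428.8 259.6] sc@z [425.4 262.5]
rackwalls near tri [437.9 210.6 112. ] gap 2.8664728045035415 top@z [438.1 209.6] sc@z [435.1 212.3]
cup rim sc [ 427.8 -243.2   78. ]
cup top [ 443.1 -246.3   78. ]
[ 0.2  0.3 -0. ]
[ 0.8 -0.6  0. ]
```

>>> {"api": "apply_moves", "payload": {"rows": [{"xyz": [0,0,0],"turn": -0.172},{"xyz": [0,0,0],"turn": -0.172},{"xyz": [0,0,0],"turn": -0.172},{"xyz": [0,0,0],"turn": -0.172},{"xyz": [0,0,0],"turn": -0.172},{"xyz": [0,0,0],"turn": -0.172},{"xyz": [0,0,0],"turn": -0.17},{"xyz": [23,35,0],"turn": 0},{"xyz": [23,35,0],"turn": 0},{"xyz": [23,35,0],"turn": 0}], "gripper": 1}}

```text
time: 1.55
tool_pos: [0.2346, -0.4566, 0.2267]
tool_rot: [3.142, 0.0, 1.432]
contact_force: [0.5, 0.5, -1.0]
opening: 0.0919
```

```bash
cat >> h.py <<'E'
from scipy.spatial.transform import Rotation as Ro
def go(*targets):
    s=robot.observe(); R=Ro.from_euler("xyz",s["tool_rot"]).as_matrix(); p=s["tool_pos"]*1000
    print("t",s["time"],"tcp",p.round(1),"rot",s["tool_rot"].round(3),"F",s["contact_force"].round(1),"open",round(s["opening"]*1000,1),"q",s["qpos"].round(2))
    for T in targets:
        print(T,"tool d",(R.T@(np.array(T)-p)).round(1)); p=np.array(T,float)
def turn(yaw):
    y=robot.observe()["tool_rot"][2]; d=-(yaw-y); print("turn",round((d+np.pi/2)%np.pi-np.pi/2,4))
E
python3 -c "
from h import *
go((420.5,-368,226),(420.5,-368,12))"
```

```text
t 1.55 tcp [ 234.6 -456.6  226.7] rot [3.142 0.    1.432] F [ 0.5  0.5 -1. ] open 91.9 q [-1.25  0.32  1.56  0.    1.27 -1.11]
(420.5, -368, 226) tool d [113.4 171.9   0.7]
(420.5, -368, 12) tool d [  0.  -0. 214.]
```

>>> {"api": "apply_moves", "payload": {"rows": [{"xyz": [23,34,0],"turn": 0},{"xyz": [23,34,0],"turn": 0},{"xyz": [23,34,0],"turn": 0},{"xyz": [22,35,0],"turn": 0},{"xyz": [21,34,0],"turn": 0},{"xyz": [0,0,50],"turn": 0},{"xyz": [0,0,60],"turn": 0},{"xyz": [0,0,60],"turn": 0},{"xyz": [0,0,44],"turn": 0},{"xyz": [0,0,0],"turn": 0}]}}

```text
time: 2.8
tool_pos: [0.4167, -0.3679, 0.0098]
tool_rot: [-3.136, -0.005, 1.433]
contact_force: [-0.7, -0.5, 0.9]
opening: 0.0921
```

```bash
python3 -c "
from h import *
go((420.5,-368,12),(461.5,-75,12))"
```

```text
t 2.8 tcp [ 416.7 -367.9    9.8] rot [-3.136 -0.005  1.433] F [-0.7 -0.5  0.9] open 92.1 q [-0.86  0.66  1.67 -0.    0.82 -0.72]
(420.5, -368, 12) tool d [ 0.4  3.8 -2.2]
(461.5, -75, 12) tool d [295.9   0.3   1.4]
```

>>> {"api": "apply_moves", "payload": {"rows": [{"xyz": [4,4,-3],"turn": 0},{"xyz": [6,0,0],"turn": 0},{"xyz": [6,0,0],"turn": 0},{"xyz": [5,0,0],"turn": 0},{"xyz": [5,0,0],"turn": 0},{"xyz": [5,0,0],"turn": 0},{"xyz": [6,0,0],"turn": 0},{"xyz": [7,0,0],"turn": 0},{"xyz": [8,0,0],"turn": 0},{"xyz": [8,0,0],"turn": 0}]}}

```text
time: 4.05
tool_pos: [0.4312, -0.3115, 0.0162]
tool_rot: [3.14, 0.002, 1.432]
contact_force: [-1.7, -4.9, 2.6]
opening: 0.0915
```

```bash
cat > bat.py <<'E'
from h import *
for n,lo,hi,sd,z in [("top",(60,120,160),(190,240,255),None,.028)]:
    f=cam(n)["frame"]; hsv=cv2.cvtColor(f,cv2.COLOR_BGR2HSV)
    m=cv2.inRange(hsv,(10,60,110),(24,200,255)); m[:, :200]=0; m[:130]=0;m[330:]=0
    m=cv2.morphologyEx(m,cv2.MORPH_CLOSE,np.ones((3,3)))
    cs=sorted(cv2.findContours(m,0,1)[0],key=cv2.contourArea)[-1][:,0]
    P=np.array([onz(n,p,z) for p in cs.astype(float)])[:,:2]*1000
    print(n,cv2.minEnclosingCircle(P.astype(np.float32)), cv2.fitEllipse(P.astype(np.float32)))
    m2=cv2.inRange(hsv,(0,120,60),(10,255,255)); (x,y),_=cv2.minEnclosingCircle(cs.astype(np.float32)); mm=np.zeros_like(m2); cv2.circle(mm,(int(x),int(y)),35,255,-1); ys,xs=np.nonzero(m2&mm)
    if len(xs): print("cup",onz(n,(xs.mean(),ys.mean()),.065)*1000,len(xs))
E
python3 bat.py; python3 -c "
from h import *
go((461.5,-75,12))"
```

```text
top ((446.70428466796875, -213.21856689453125), 101.17828369140625) ((457.33148193359375, -204.86605834960938), (168.56565856933594, 196.06243896484375), 63.108482360839844)
t 4.1 tcp [ 431.1 -310.3   16.1] rot [3.140e+00 1.000e-03 1.433e+00] F [ 1.2 -2.7  3. ] open 91.7 q [-0.77  0.61  1.75  0.    0.78 -0.63]
(461.5, -75, 12) tool d [237.3  -2.3   3.9]
```

>>> {"api": "apply_moves", "payload": {"rows": [{"xyz": [8,0,1],"turn": 0},{"xyz": [9,0,1],"turn": 0},{"xyz": [10,0,1],"turn": 0},{"xyz": [11,0,0],"turn": 0},{"xyz": [12,0,0],"turn": 0},{"xyz": [12,0,0],"turn": 0},{"xyz": [12,0,0],"turn": 0},{"xyz": [12,0,0],"turn": 0},{"xyz": [12,0,0],"turn": 0},{"xyz": [11,0,0],"turn": 0}]}}

```text
time: 5.35
tool_pos: [0.4466, -0.2039, 0.0136]
tool_rot: [3.139, 0.002, 1.433]
contact_force: [-1.1, -7.4, 5.0]
opening: 0.0917
```

>>> {"api": "apply_moves", "payload": {"rows": [{"xyz": [11,0,0],"turn": 0},{"xyz": [11,0,0],"turn": 0},{"xyz": [11,0,0],"turn": 0},{"xyz": [11,0,0],"turn": 0},{"xyz": [11,0,0],"turn": 0},{"xyz": [10,0,0],"turn": 0},{"xyz": [9,0,0],"turn": 0},{"xyz": [7,0,0],"turn": 0},{"xyz": [5,0,0],"turn": 0},{"xyz": [3,0,0],"turn": 0}]}}

```text
time: 6.6
tool_pos: [0.4585, -0.1154, 0.0134]
tool_rot: [3.14, 0.001, 1.433]
contact_force: [-1.3, -7.4, 7.2]
opening: 0.0919
```

```bash
python3 bat.py; python3 -c "
from h import *
go((461.5,-75,12))
crop('top',220,160,420,310,4,'pics/t2.png')"
```

```text
top ((476.6551208496094, -16.281808853149414), 100.127197265625) ((485.6479797363281, 12.71809196472168), (119.84932708740234, 208.21754455566406), 68.89878845214844)
t 6.65 tcp [ 458.5 -115.1   13.3] rot [3.140e+00 1.000e-03 1.433e+00] F [-0.  -5.8  5.7] open 91.7 q [-0.41  0.55  1.91 -0.    0.68 -0.27]
(461.5, -75, 12) tool d [40.2 -2.6  1.3]
```

View pics/t2.png

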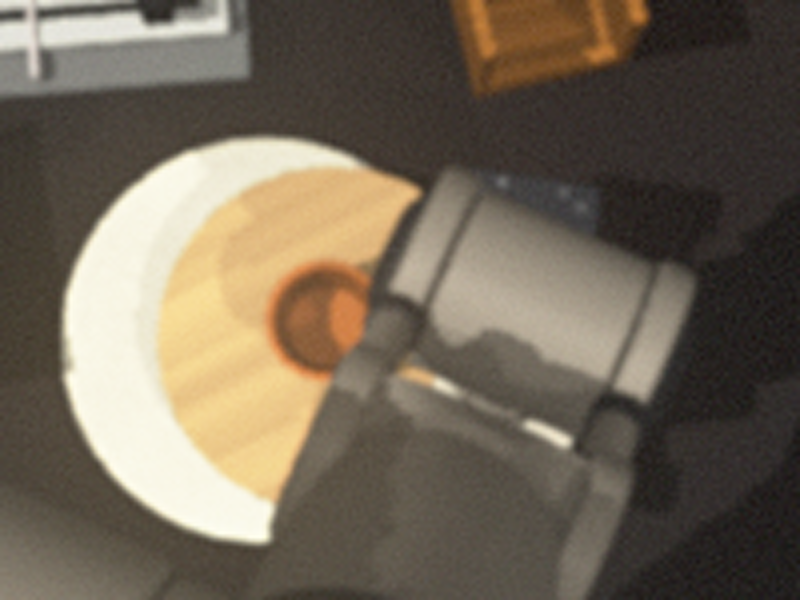

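The bat is partly over the circle and the cup is upright at crop (320,320). About 39 mm of push remains.

>>> {"api": "apply_moves", "payload": {"rows": [{"xyz": [3,0,0],"turn": 0},{"xyz": [5,0,0],"turn": 0},{"xyz": [7,-1,0],"turn": 0},{"xyz": [7,-1,0],"turn": 0},{"xyz": [6,0,0],"turn": 0},{"xyz": [5,0,0],"turn": 0},{"xyz": [4,0,0],"turn": 0},{"xyz": [2,0,0],"turn": 0},{"xyz": [0,0,0],"turn": 0}]}}

```text
time: 7.82
tool_pos: [0.4616, -0.0762, 0.0131]
tool_rot: [3.141, 0.001, 1.433]
contact_force: [1.0, -5.0, 4.0]
opening: 0.092
```

>>> {"api": "apply_moves", "payload": {"rows": [{"xyz": [-15,0,0],"turn": 0},{"xyz": [-30,0,0],"turn": 0},{"xyz": [-30,0,0],"turn": 0},{"xyz": [-10,0,-40],"turn": 0},{"xyz": [0,0,-60],"turn": 0},{"xyz": [0,0,-60],"turn": 0}]}}

```text
time: 8.57
tool_pos: [0.4484, -0.1602, 0.1738]
tool_rot: [-3.139, -0.001, 1.432]
contact_force: [1.8, -0.2, -0.1]
opening: 0.0918
```

```bash
python3 bat.py; python3 -c "
from h import *
go((461.5,-75,12))
cam('scene')
a=cv2.resize(cam('top')['frame'][160:310,200:400],None,fx=2,fy=2);b=cv2.resize(cam('scene')['frame'][180:330,240:440],None,fx=2,fy=2);cv2.imwrite('pics/tb3.png',np.hstack([a,b]))"
```

```text
top ((477.2496032714844, 18.59300422668457), 101.09142303466797) ((477.54461669921875, 18.989608764648438), (197.01275634765625, 198.82460021972656), 170.0667724609375)
t 8.625 tcp [ 451.9 -161.8  181.6] rot [3.132e+00 3.000e-03 1.432e+00] F [ 3.2 -1.7  6.6] open 91.8 q [-0.5   0.3   1.72  0.    1.11 -0.37]
(461.5, -75, 12) tool d [ 87.8  -4.2 169.3]
```

View pics/tb3.png

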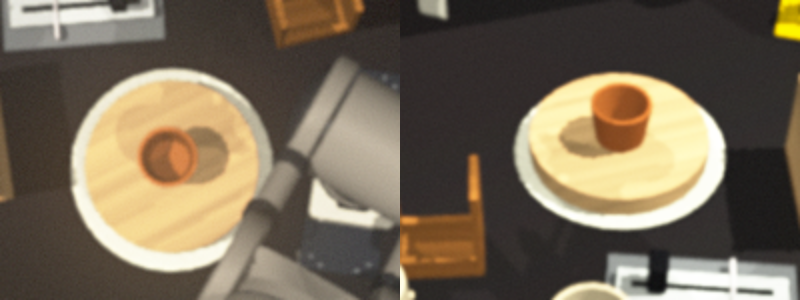

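The bat is about 3 mm from the circle's centre and wholly within the paper, and the cup is standing. Next is the tin.

>>> {"api": "apply_moves", "payload": {"rows": [{"xyz": [0,0,-20],"turn": -0.158},{"xyz": [0,0,0],"turn": -0.158},{"xyz": [0,0,0],"turn": 0}]}}

```text
time: 9.1
tool_pos: [0.4485, -0.1598, 0.1912]
tool_rot: [-3.139, -0.002, 1.747]
contact_force: [-0.1, 0.1, -0.3]
opening: 0.0918
```

```bash
python3 -c "
from h import *
go((483.5,350.7,200),(483.5,350.7,60)); turn(1.748)"
```

```text
t 9.1 tcp [ 448.5 -159.8  191.2] rot [-3.139e+00 -2.000e-03  1.747e+00] F [-0.1  0.1 -0.3] open 91.8 q [-0.5   0.29  1.71  0.    1.15 -0.68]
(483.5, 350.7, 200) tool d [496.5 124.   -7.9]
(483.5, 350.7, 60) tool d [ -0.3   0.4 140. ]
turn -0.0008
```

>>> {"api": "apply_moves", "payload": {"rows": [{"xyz": [30,8,-4],"turn": 0},{"xyz": [50,12,-4],"turn": 0},{"xyz": [55,14,0],"turn": 0},{"xyz": [55,14,0],"turn": 0},{"xyz": [55,14,0],"turn": 0},{"xyz": [55,14,0],"turn": 0},{"xyz": [55,14,0],"turn": 0},{"xyz": [55,14,0],"turn": 0},{"xyz": [50,12,0],"turn": 0},{"xyz": [36,8,0],"turn": 0}]}}

```text
time: 10.35
tool_pos: [0.4828, 0.3518, 0.1987]
tool_rot: [-3.138, 0.001, 1.746]
contact_force: [0.9, -0.7, 0.0]
opening: 0.0917
```

>>> {"api": "apply_moves", "payload": {"rows": [{"xyz": [0,0,0],"turn": 0},{"xyz": [0,0,20],"turn": 0},{"xyz": [0,0,20],"turn": 0},{"xyz": [0,0,0],"turn": 0}]}}

```text
time: 10.85
tool_pos: [0.4826, 0.3482, 0.1583]
tool_rot: [-3.136, 0.002, 1.746]
contact_force: [0.2, -0.3, 0.7]
opening: 0.0916
```

```bash
python3 -c "
from h import *
go((483.5,350.7,160),(483.5,350.7,60)); turn(1.748)
cam('scene')
a=cv2.resize(cam('top')['frame'][170:290,90:230],None,fx=3,fy=3);b=cv2.resize(cam('scene')['frame'][180:300,420:540],None,fx=3,fy=3);cv2.imwrite('pics/r4.png',np.hstack([a,b]))"
```

```text
t 10.85 tcp [482.6 348.2 158.3] rot [-3.136e+00  2.000e-03  1.746e+00] F [ 0.2 -0.3  0.7] open 91.6 q [ 0.5   0.53  1.42 -0.    1.2   0.32]
(483.5, 350.7, 160) tool d [ 2.3  1.3 -1.7]
(483.5, 350.7, 60) tool d [  0.2   0.5 100. ]
turn -0.002
```

View pics/r4.png

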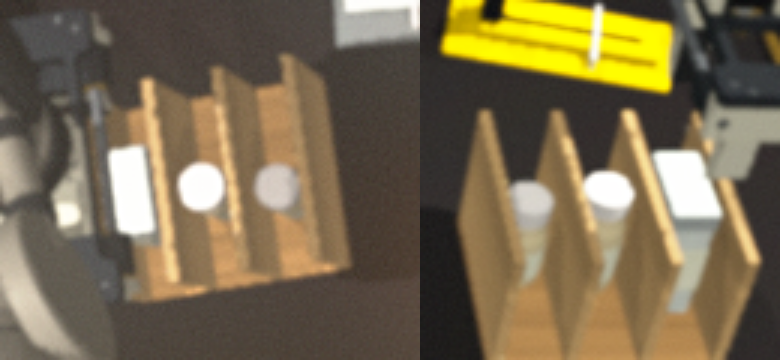

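```bash
python3 -c "
from h import *
s=robot.observe(); R=Ro.from_euler('xyz',s['tool_rot']).as_matrix(); p=s['tool_pos']
for nm,l in (('f+',(0,.055,0)),('f-',(0,-.055,0)),('body+',(0,.095,-.066)),('body-',(0,-.095,-.066))):
  X=p+R@np.array(l); t=proj('top',X)[0]; c=proj('scene',X)[0]; print(nm,X.round(3),(t-[90,170])*3,(c-[420,180])*3+[420,0])"
```

```text
f+ [0.538 0.359 0.161] [ 91.09057189 105.07386434] [720.67188298 181.59068522]
f- [0.43  0.34  0.161] [110.37347291 260.89536477] [680.26989787  71.55962242]
body+ [0.577 0.366 0.227] [49.95807565 30.54707001] [764.31436887 146.91115184]
body- [0.39  0.333 0.227] [ 84.35568895 314.94292202] [687.34125806 -41.03714034]
```

The view agrees with the geometry: the far finger tip shows at crop (730,175) against a predicted (721,182), and the jars and tin have not moved. Descending.

>>> {"api": "apply_moves", "payload": {"rows": [{"xyz": [2,1,0],"turn": 0},{"xyz": [0,0,20],"turn": 0},{"xyz": [0,0,20],"turn": 0},{"xyz": [0,0,20],"turn": 0},{"xyz": [0,0,20],"turn": 0},{"xyz": [0,0,15],"turn": 0},{"xyz": [0,0,0],"turn": 0}]}}

```text
time: 11.92
tool_pos: [0.4839, 0.352, 0.0648]
tool_rot: [-3.14, 0.001, 1.749]
contact_force: [1.0, -0.1, -0.1]
opening: 0.0914
```

>>> {"api": "apply_moves", "payload": {"rows": [{"xyz": [0,0,0],"turn": 0},{"xyz": [0,0,0],"turn": 0},{"xyz": [0,0,0],"turn": 0},{"xyz": [0,0,0],"turn": 0},{"xyz": [0,0,0],"turn": 0},{"xyz": [0,0,0],"turn": 0}], "gripper": 0, "newtons": 20}}

```text
time: 12.68
tool_pos: [0.4841, 0.3523, 0.0661]
tool_rot: [-3.141, -0.0, 1.749]
contact_force: [-3.8, -1.0, 5.4]
opening: 0.0619
```

>>> {"api": "apply_moves", "payload": {"rows": [{"xyz": [0,0,-10],"turn": 0},{"xyz": [0,0,-25],"turn": 0},{"xyz": [0,0,-40],"turn": 0},{"xyz": [0,0,-40],"turn": 0},{"xyz": [0,0,-35],"turn": 0},{"xyz": [0,0,0],"turn": 0.15},{"xyz": [0,0,0],"turn": 0.17},{"xyz": [0,0,0],"turn": 0.17},{"xyz": [0,0,0],"turn": 0.17},{"xyz": [0,0,0],"turn": 0.17}], "newtons": 25}}

```text
time: 13.92
tool_pos: [0.4846, 0.352, 0.2157]
tool_rot: [3.141, 0.0, 0.913]
contact_force: [-0.9, -0.8, -2.0]
opening: 0.062
```

>>> {"api": "apply_moves", "payload": {"rows": [{"xyz": [0,0,0],"turn": 0.17},{"xyz": [0,0,0],"turn": 0.17},{"xyz": [0,0,0],"turn": 0.17},{"xyz": [0,0,0],"turn": 0.16},{"xyz": [0,0,0],"turn": 0}]}}

```text
time: 14.55
tool_pos: [0.4846, 0.352, 0.2156]
tool_rot: [3.141, -0.0, 0.25]
contact_force: [-0.3, 0.5, -2.8]
opening: 0.0619
```

```bash
python3 -c "
from h import *
go((430,-260,215),(430,-260,60)); turn(.25)"
```

```text
t 14.55 tcp [484.6 352.  215.6] rot [ 3.141 -0.     0.25 ] F [-0.3  0.5 -2.8] open 61.9 q [ 0.5   0.49  1.33 -0.    1.33  1.82]
(430, -260, 215) tool d [-204.3  579.5    0.8]
(430, -260, 60) tool d [ -0.  -0. 155.]
turn 0.0
```

>>> {"api": "apply_moves", "payload": {"rows": [{"xyz": [-8,24,0],"turn": 0},{"xyz": [-14,40,0],"turn": 0},{"xyz": [-17,48,0],"turn": 0},{"xyz": [-17,48,0],"turn": 0},{"xyz": [-17,48,0],"turn": 0},{"xyz": [-17,48,0],"turn": 0},{"xyz": [-17,48,0],"turn": 0},{"xyz": [-17,48,0],"turn": 0},{"xyz": [-17,48,0],"turn": 0},{"xyz": [-17,48,0],"turn": 0}]}}

```text
time: 15.8
tool_pos: [0.4413, -0.1227, 0.2161]
tool_rot: [3.141, -0.001, 0.253]
contact_force: [0.3, 0.3, -2.7]
opening: 0.0621
```

>>> {"api": "apply_moves", "payload": {"rows": [{"xyz": [-16,46,0],"turn": 0},{"xyz": [-16,45,0],"turn": 0},{"xyz": [-10,28,0],"turn": 0},{"xyz": [-4,12,0],"turn": 0},{"xyz": [0,0,30],"turn": 0},{"xyz": [0,0,40],"turn": 0},{"xyz": [0,0,40],"turn": 0},{"xyz": [0,0,25],"turn": 0},{"xyz": [0,0,10],"turn": 0},{"xyz": [0,0,0],"turn": 0}]}}

```text
time: 17.05
tool_pos: [0.4294, -0.2588, 0.0708]
tool_rot: [-3.141, 0.0, 0.25]
contact_force: [-0.0, -0.8, -2.6]
opening: 0.062
```

```bash
python3 -c "
from h import *
go((430,-260,58)); turn(.25)
cam('scene')
a=cv2.resize(cam('top')['frame'][190:310,330:470],None,fx=3,fy=3);b=cv2.resize(cam('scene')['frame'][150:270,180:300],None,fx=3,fy=3);cv2.imwrite('pics/st5.png',np.hstack([a,b]))"
```

```text
t 17.05 tcp [ 429.4 -258.8   70.8] rot [-3.141  0.     0.25 ] F [-0.  -0.8 -2.6] open 62.0 q [-0.7   0.49  1.79  0.    0.87  0.63]
(430, -260, 58) tool d [ 0.3  1.3 12.8]
turn 0.0002
```

View pics/st5.png

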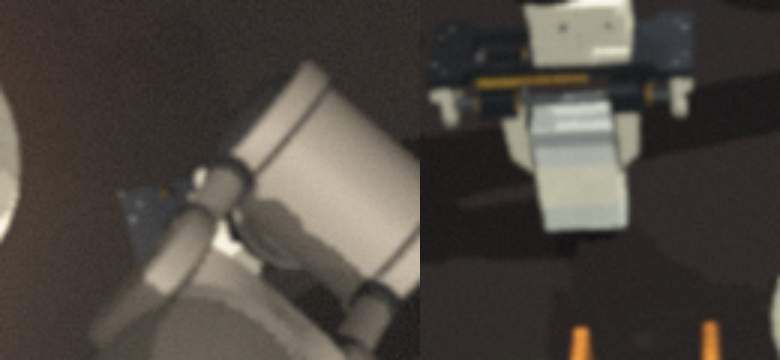

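The tin is held upright and level at crop (585,165), just above the bench. Lowering it gently.

>>> {"api": "apply_moves", "payload": {"rows": [{"xyz": [0,0,6],"turn": 0},{"xyz": [0,0,4],"turn": 0},{"xyz": [0,0,1],"turn": 0},{"xyz": [0,0,0],"turn": 0}]}}

```text
time: 17.65
tool_pos: [0.4292, -0.2592, 0.0597]
tool_rot: [-3.142, 0.0, 0.249]
contact_force: [-0.3, 0.0, -2.4]
opening: 0.062
```

>>> {"api": "apply_moves", "payload": {"rows": [{"xyz": [0,0,1],"turn": 0},{"xyz": [0,0,0],"turn": 0}]}}

```text
time: 17.9
tool_pos: [0.4293, -0.2593, 0.0587]
tool_rot: [3.141, -0.0, 0.249]
contact_force: [-0.4, -0.1, -2.4]
opening: 0.0621
```

>>> {"api": "apply_moves", "payload": {"rows": [{"xyz": [0,0,1],"turn": 0},{"xyz": [0,0,0],"turn": 0}]}}

```text
time: 18.15
tool_pos: [0.4294, -0.2593, 0.0581]
tool_rot: [3.141, -0.0, 0.249]
contact_force: [-1.3, 1.0, 2.6]
opening: 0.062
```

>>> {"api": "apply_moves", "payload": {"rows": [{"xyz": [0,0,0],"turn": 0},{"xyz": [0,0,0],"turn": 0},{"xyz": [0,0,0],"turn": 0},{"xyz": [0,0,-10],"turn": 0},{"xyz": [0,0,-30],"turn": 0},{"xyz": [0,0,-30],"turn": 0},{"xyz": [0,0,-10],"turn": 0},{"xyz": [0,0,0],"turn": -0.17},{"xyz": [0,0,0],"turn": -0.17},{"xyz": [0,0,0],"turn": -0.17}], "gripper": 1}}

```text
time: 19.4
tool_pos: [0.4289, -0.259, 0.1372]
tool_rot: [-3.141, 0.0, 0.764]
contact_force: [-0.3, -0.2, -0.1]
opening: 0.092
```

>>> {"api": "apply_moves", "payload": {"rows": [{"xyz": [0,0,0],"turn": -0.18},{"xyz": [0,0,0],"turn": -0.18},{"xyz": [0,0,0],"turn": -0.18},{"xyz": [0,0,0],"turn": -0.18},{"xyz": [0,0,0],"turn": -0.17},{"xyz": [0,0,0],"turn": -0.17},{"xyz": [0,0,0],"turn": 0}]}}

```text
time: 20.27
tool_pos: [0.429, -0.259, 0.1373]
tool_rot: [-3.141, -0.001, 1.817]
contact_force: [-0.7, -0.1, -0.0]
opening: 0.0919
```

```bash
python3 -c "
from h import *
go((429.4,-259.3,54)); turn(1.8206)
for nm,u in (('back_a',(371,111)),('back_b',(279,109)),('mugR',(455,160))): print(nm,onz('top',u,.085)*1000)
cam('scene')
a=cv2.resize(cam('top')['frame'][190:310,330:470],None,fx=3,fy=3);b=cv2.resize(cam('scene')['frame'][150:270,180:300],None,fx=3,fy=3);cv2.imwrite('pics/st6.png',np.hstack([a,b]))"
```

```text
t 20.275 tcp [ 429.  -259.   137.3] rot [-3.141e+00 -1.000e-03  1.817e+00] F [-0.7 -0.1 -0. ] open 91.9 q [-0.7   0.39  1.72 -0.    1.03 -0.94]
(429.4, -259.3, 54) tool d [-0.4  0.4 83.3]
turn -0.0033
back_a [ 771.71130974 -168.82606558   85.        ]
back_b [772.77263967  37.76183051  85.        ]
mugR [ 663.19344496 -357.26843264   85.        ]
```

View pics/st6.png

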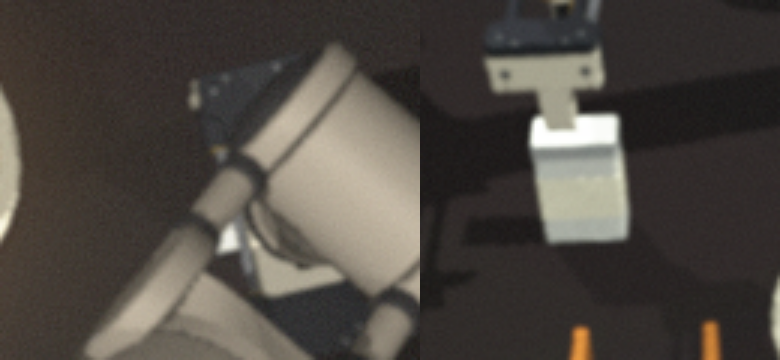

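The tin stands upright and free at crop (580,180), with the fingers turned across its broad faces. Descend and grip.

>>> {"api": "apply_moves", "payload": {"rows": [{"xyz": [0,0,20],"turn": -0.003},{"xyz": [0,0,25],"turn": 0},{"xyz": [0,0,25],"turn": 0},{"xyz": [0,0,13],"turn": 0},{"xyz": [0,0,0],"turn": 0}]}}

```text
time: 21.0
tool_pos: [0.4289, -0.2589, 0.0541]
tool_rot: [-3.141, -0.001, 1.821]
contact_force: [0.4, -0.5, 0.3]
opening: 0.092
```

>>> {"api": "apply_moves", "payload": {"rows": [{"xyz": [0,0,0],"turn": 0},{"xyz": [0,0,0],"turn": 0},{"xyz": [0,0,0],"turn": 0},{"xyz": [0,0,0],"turn": 0},{"xyz": [0,0,0],"turn": 0},{"xyz": [0,0,0],"turn": 0},{"xyz": [0,0,0],"turn": 0}], "gripper": 0, "newtons": 25}}

```text
time: 21.88
tool_pos: [0.4292, -0.2592, 0.0547]
tool_rot: [-3.141, -0.0, 1.822]
contact_force: [-0.2, 0.6, 0.3]
opening: 0.0317
```

>>> {"api": "apply_moves", "payload": {"rows": [{"xyz": [0,0,-10],"turn": 0},{"xyz": [0,0,-30],"turn": 0},{"xyz": [0,0,-40],"turn": 0},{"xyz": [0,0,-40],"turn": 0},{"xyz": [0,0,-30],"turn": 0},{"xyz": [0,0,0],"turn": 0}]}}

```text
time: 22.62
tool_pos: [0.4301, -0.2599, 0.2071]
tool_rot: [3.139, 0.004, 1.822]
contact_force: [0.0, 0.2, -3.3]
opening: 0.0317
```

```bash
python3 -c "
from h import *
go((660,-135,205)); turn(1.82)
crop('top',310,110,410,200,6,'pics/c7.png')"
```

```text
t 22.625 tcp [ 430.1 -259.9  207.1] rot [3.139 0.004 1.822] F [ 0.   0.2 -3.3] open 31.7 q [-0.7   0.32  1.62 -0.    1.2  -0.95]
(660, -135, 205) tool d [ 63.9 253.7   2.6]
turn 0.0019
```

View pics/c7.png

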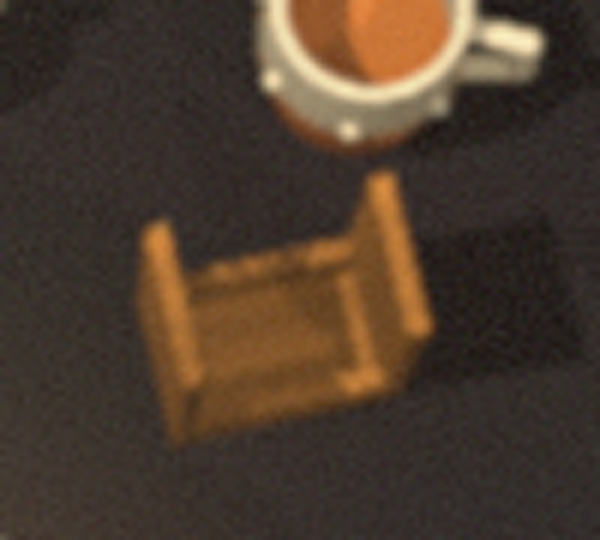

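```bash
python3 -c "
from h import *
C=lambda u,v:(310+(u+.5)/6-.5,110+(v+.5)/6-.5)
P=np.array([onz('top',C(*u),.112)[:2]*1000 for u in ((158,225),(192,378),(382,178),(418,328))]); print(P.round(1)); print('centre',P.mean(0), 'yaw x',[np.arctan2(*(a)[::-1]).round(3) for a in (P[0]-P[1],P[2]-P[3])],'yaw y',[np.arctan2(-a[0],a[1]).round(3) for a in (P[0]-P[2],P[1]-P[3])],np.linalg.norm(P[0]-P[2]),np.linalg.norm(P[0]-P[1]))
B=np.array([onz('top',C(*u),0)[:2]*1000 for u in ((172,440),(400,392))]); print('base near edge',B.round(1))
S=lambda u,v:(220+(u+.5)/2.5-.5,210+(v+.5)/2.5-.5)
Q=np.array([onz('scene',S(*u),.112)[:2]*1000 for u in ((150,183),(142,121),(36,185),(33,125))]);print(Q.round(1),Q.mean(0))
Q=np.array([onz('scene',S(*u),0)[:2]*1000 for u in ((156,268),(51,272))]);print('base far corners',Q.round(1))
"
```

```text
[[ 679.9  -90.4]
 [ 623.6 -103.4]
 [ 699.  -171.6]
 [ 643.5 -184.9]]
centre [ 661.49208355 -137.58355797] yaw x [np.float64(0.227), np.float64(0.235)] yaw y [np.float64(0.231), np.float64(0.24)] 83.41766211699527 57.79845255583378
base near edge [[ 622.9 -100. ]
 [ 643.8 -189.6]]
[[ 684.   -79. ]
 [ 622.2 -100.8]
 [ 702.  -161.9]
 [ 642.2 -183.1]] [ 662.58424077 -131.1647816 ]
base far corners [[ 675.2  -82.8]
 [ 695.4 -165. ]]
```

>>> {"api": "apply_moves", "payload": {"rows": [{"xyz": [0,0,0],"turn": 0.019},{"xyz": [5,18,0],"turn": 0},{"xyz": [10,38,0],"turn": 0},{"xyz": [12,46,0],"turn": 0},{"xyz": [12,46,0],"turn": 0},{"xyz": [12,46,0],"turn": 0},{"xyz": [10,38,0],"turn": 0},{"xyz": [7,22,0],"turn": 0},{"xyz": [0,0,0],"turn": 0},{"xyz": [0,0,0],"turn": 0}]}}

```text
time: 24.02
tool_pos: [0.6605, -0.1343, 0.2038]
tool_rot: [-3.14, -0.001, 1.803]
contact_force: [0.2, -0.3, -2.6]
opening: 0.0322
```

```bash
python3 -c "
from h import *
go((661.5,-135.7,205),(661.5,-135.7,120),(661.5,-135.7,62)); turn(1.803)"
```

```text
t 24.025 tcp [ 660.5 -134.3  203.8] rot [-3.140e+00 -1.000e-03  1.803e+00] F [ 0.2 -0.3 -2.6] open 32.2 q [-0.31  0.64  1.09 -0.    1.41 -0.55]
(661.5, -135.7, 205) tool d [-1.6  0.7 -1.2]
(661.5, -135.7, 120) tool d [-0.   0.1 85. ]
(661.5, -135.7, 62) tool d [-0.   0.1 58. ]
turn 0.0001
```

>>> {"api": "apply_moves", "payload": {"rows": [{"xyz": [-1,1,25],"turn": 0},{"xyz": [-1,0,20],"turn": 0},{"xyz": [0,0,10],"turn": 0},{"xyz": [0,0,10],"turn": 0},{"xyz": [0,0,0],"turn": 0}]}}

```text
time: 24.65
tool_pos: [0.6619, -0.1364, 0.1393]
tool_rot: [-3.141, -0.0, 1.803]
contact_force: [-0.5, 1.3, -2.7]
opening: 0.0321
```

>>> {"api": "apply_moves", "payload": {"rows": [{"xyz": [0,0,10],"turn": 0},{"xyz": [0,0,10],"turn": 0},{"xyz": [0,0,10],"turn": 0},{"xyz": [0,0,10],"turn": 0},{"xyz": [0,0,5],"turn": 0},{"xyz": [0,0,0],"turn": 0}]}}

```text
time: 25.4
tool_pos: [0.662, -0.1363, 0.0942]
tool_rot: [-3.141, -0.0, 1.803]
contact_force: [-0.1, 0.1, -2.5]
opening: 0.0318
```

>>> {"api": "apply_moves", "payload": {"rows": [{"xyz": [0,0,7],"turn": 0},{"xyz": [0,0,7],"turn": 0},{"xyz": [0,0,6],"turn": 0},{"xyz": [0,0,0],"turn": 0}]}}

```text
time: 25.9
tool_pos: [0.6618, -0.1362, 0.0739]
tool_rot: [-3.14, -0.001, 1.803]
contact_force: [-0.3, -0.4, -3.1]
opening: 0.0321
```

>>> {"api": "apply_moves", "payload": {"rows": [{"xyz": [0,0,5],"turn": 0},{"xyz": [0,0,4],"turn": 0},{"xyz": [0,0,1],"turn": 0},{"xyz": [0,0,0],"turn": 0}]}}

```text
time: 26.4
tool_pos: [0.6622, -0.1363, 0.0647]
tool_rot: [-3.142, 0.0, 1.803]
contact_force: [0.1, 0.4, -2.4]
opening: 0.0318
```

>>> {"api": "apply_moves", "payload": {"rows": [{"xyz": [0,0,1],"turn": 0},{"xyz": [0,0,0],"turn": 0}]}}

```text
time: 26.65
tool_pos: [0.6622, -0.1364, 0.0637]
tool_rot: [-3.142, 0.0, 1.803]
contact_force: [0.3, -0.5, -2.2]
opening: 0.0314
```

>>> {"api": "apply_moves", "payload": {"rows": [{"xyz": [0,0,1],"turn": 0},{"xyz": [0,0,0],"turn": 0}]}}

```text
time: 26.9
tool_pos: [0.6622, -0.1364, 0.0627]
tool_rot: [3.142, 0.0, 1.803]
contact_force: [-0.5, 0.3, -2.9]
opening: 0.0316
```

>>> {"api": "apply_moves", "payload": {"rows": [{"xyz": [0,0,0.5],"turn": 0},{"xyz": [0,0,0],"turn": 0}]}}

```text
time: 27.15
tool_pos: [0.6623, -0.1364, 0.0627]
tool_rot: [3.141, 0.0, 1.803]
contact_force: [-1.6, -0.4, 3.0]
opening: 0.0318
```

Contact came at 62.7 mm, which is the 8 mm floor plus the grip height, so the tin is on the caddy floor. Release and lift straight up.

>>> {"api": "apply_moves", "payload": {"rows": [{"xyz": [0,0,0],"turn": 0},{"xyz": [0,0,0],"turn": 0},{"xyz": [0,0,0],"turn": 0},{"xyz": [0,0,-5],"turn": 0},{"xyz": [0,0,-20],"turn": 0},{"xyz": [0,0,-30],"turn": 0},{"xyz": [0,0,-40],"turn": 0},{"xyz": [0,0,-40],"turn": 0}], "gripper": 0.55}}

```text
time: 28.15
tool_pos: [0.6622, -0.1363, 0.1988]
tool_rot: [3.141, 0.0, 1.803]
contact_force: [0.7, -0.6, 0.1]
opening: 0.0506
```

>>> {"api": "apply_moves", "payload": {"rows": [{"xyz": [0,-50,0],"turn": 0},{"xyz": [0,-50,0],"turn": 0},{"xyz": [0,-50,0],"turn": 0},{"xyz": [0,-50,0],"turn": 0},{"xyz": [0,0,0],"turn": 0}]}}

```text
time: 28.78
tool_pos: [0.465, -0.1827, 0.1979]
tool_rot: [-3.141, 0.0, 1.8]
contact_force: [0.8, 0.0, -0.7]
opening: 0.0505
```

```bash
python3 -c "
from h import *
go()
cam('scene')
a=cv2.resize(cam('top')['frame'][120:200,190:400],None,fx=3.8,fy=3.8,interpolation=2);b=cv2.resize(cam('scene')['frame'][230:310,220:430],None,fx=3.8,fy=3.8,interpolation=2);cv2.imwrite('pics/d8.png',np.vstack([a,b])[:600]); print(a.shape)"
```

```text
t 28.775 tcp [ 465.  -182.7  197.9] rot [-3.141  0.     1.8  ] F [ 0.8  0.  -0.7] open 50.5 q [-0.53  0.32  1.64 -0.    1.18 -0.76]
(304, 798, 3)
```

View pics/d8.png

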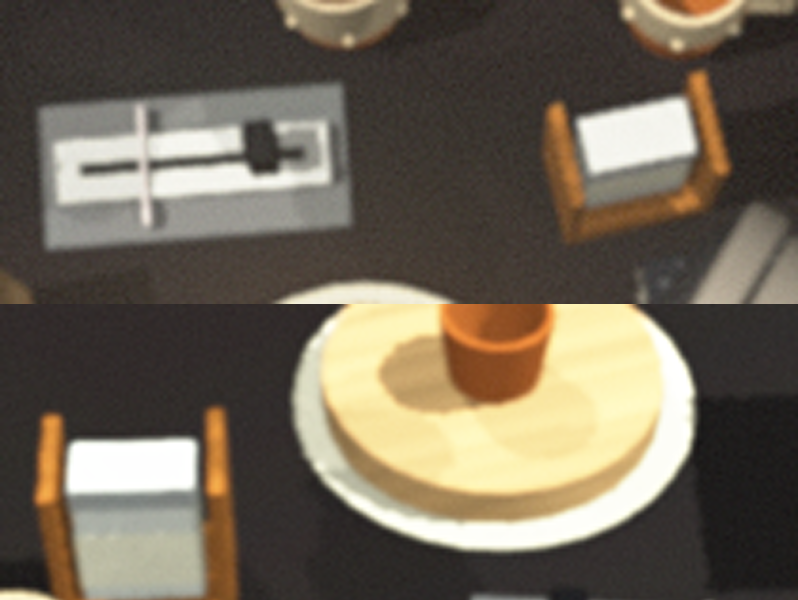

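The tin is upright in the caddy, with its lid at top-panel (635,130), and the bat and cup are undisturbed. The dimmer grip is at top-panel (261,146), and the white line runs from (140,103) to (148,226).

```bash
python3 -c "
from h import *
C=lambda u,v:(190+(u+.5)/3.8-.5,120+(v+.5)/3.8-.5)
L=np.array([onz('top',C(*u),.016)[:2]*1000 for u in ((140,103),(148,226))]);a=L[0]-L[1]
y=np.arctan2(a[1],a[0]);print('line',L.round(1),np.linalg.norm(a),L.mean(0),'yaw',y)
G=onz('top',C(261.5,146),.054)[:2]*1000; print('grip',G)
p=[onz('top',C(*u),0)[:2]*1000 for u in ((38,107),(343,84),(352,226),(47,249))];p=np.array(p);print('plate',p.round(1)); e=p[0]-p[1];f=p[3]-p[2];print('yaw',np.arctan2(-e[0],e[1]),np.arctan2(-f[0],f[1]))
yy=np.mean([np.arctan2(-e[0],e[1]),np.arctan2(-f[0],f[1])]);ya=np.array([-np.sin(yy),np.cos(yy)]);print('travel',(L.mean(0)-G)@ya,'across',(L.mean(0)-G)@[np.cos(yy),np.sin(yy)],yy)
"
```

```text
line [[702.3 164.6]
 [624.8 156.8]] 77.85038461175616 [663.54478845 160.66717988] yaw 0.10041707159095649
grip [666.82944013  83.98247169]
plate [[703.2 231.7]
 [720.3  40.1]
 [629.9  32.2]
 [612.7 222.2]]
yaw 0.08899410084628306 0.09028928597910843
travel 76.67085691898986 across 3.593481066512019 0.08964169341269575
```

>>> {"api": "apply_moves", "payload": {"rows": [{"xyz": [0,0,0],"turn": 0.171},{"xyz": [0,0,0],"turn": 0.171},{"xyz": [0,0,0],"turn": 0.171},{"xyz": [0,0,0],"turn": 0.171},{"xyz": [0,0,0],"turn": 0.171},{"xyz": [0,0,0],"turn": 0.171},{"xyz": [0,0,0],"turn": 0.171},{"xyz": [0,0,0],"turn": 0.17},{"xyz": [0,0,0],"turn": 0.17},{"xyz": [0,0,0],"turn": 0.17}]}}

```text
time: 30.18
tool_pos: [0.469, -0.1821, 0.1971]
tool_rot: [3.141, -0.0, 0.092]
contact_force: [0.1, -0.0, 0.7]
opening: 0.0506
```

```bash
python3 -c "
from h import *
go((667,85.5,195),(667,85.5,28)); turn(.092)"
```

```text
t 30.175 tcp [ 469.  -182.1  197.1] rot [ 3.141 -0.     0.092] F [ 0.1 -0.   0.7] open 50.6 q [-0.52  0.33  1.63  0.    1.18  0.96]
(667, 85.5, 195) tool d [ 221.7 -248.4    2.1]
(667, 85.5, 28) tool d [-1.00e-01 -0.00e+00  1.67e+02]
turn -0.0005
```

>>> {"api": "apply_moves", "payload": {"rows": [{"xyz": [18,-20,0],"turn": 0},{"xyz": [32,-36,0],"turn": 0},{"xyz": [36,-40,0],"turn": 0},{"xyz": [36,-40,0],"turn": 0},{"xyz": [36,-40,0],"turn": 0},{"xyz": [34,-38,0],"turn": 0},{"xyz": [20,-24,0],"turn": 0},{"xyz": [10,-10,0],"turn": 0},{"xyz": [0,0,0],"turn": 0},{"xyz": [0,0,0],"turn": 0}]}}

```text
time: 31.42
tool_pos: [0.6646, 0.0847, 0.1972]
tool_rot: [3.141, 0.0, 0.095]
contact_force: [0.2, -0.3, -0.4]
opening: 0.0507
```

```bash
python3 -c "
from h import *
go((667,85.5,195),(667,85.5,28)); turn(.092)"
```

```text
t 31.425 tcp [664.6  84.7 197.2] rot [3.141 0.    0.095] F [ 0.2 -0.3 -0.4] open 50.7 q [ 0.01  0.64  1.12 -0.    1.39  1.49]
(667, 85.5, 195) tool d [ 2.5 -0.5  2.2]
(667, 85.5, 28) tool d [ 1.00e-01 -1.00e-01  1.67e+02]
turn 0.0029
```

>>> {"api": "apply_moves", "payload": {"rows": [{"xyz": [2,0,20],"turn": 0.003},{"xyz": [0,0,40],"turn": 0},{"xyz": [0,0,40],"turn": 0},{"xyz": [0,0,25],"turn": 0},{"xyz": [0,0,15],"turn": 0},{"xyz": [0,0,15],"turn": 0},{"xyz": [0,0,12],"turn": 0},{"xyz": [0,0,0],"turn": 0}]}}

```text
time: 32.42
tool_pos: [0.6664, 0.0858, 0.0295]
tool_rot: [-3.142, 0.001, 0.093]
contact_force: [0.6, -0.2, 0.5]
opening: 0.0505
```

>>> {"api": "apply_moves", "payload": {"rows": [{"xyz": [0,0,0],"turn": 0},{"xyz": [0,0,0],"turn": 0},{"xyz": [0,0,0],"turn": 0},{"xyz": [0,0,0],"turn": 0},{"xyz": [0,0,0],"turn": 0}], "gripper": 0, "newtons": 6}}

```text
time: 33.05
tool_pos: [0.6671, 0.0861, 0.0306]
tool_rot: [-3.141, -0.001, 0.093]
contact_force: [-0.0, 1.3, 2.2]
opening: 0.0201
```

>>> {"api": "apply_moves", "payload": {"rows": [{"xyz": [0,-4,0],"turn": 0},{"xyz": [0,-8,0],"turn": 0},{"xyz": [0,-10,0],"turn": 0},{"xyz": [0,-10,0],"turn": 0},{"xyz": [0,-10,0],"turn": 0},{"xyz": [0,-10,0],"turn": 0},{"xyz": [0,-10,0],"turn": 0},{"xyz": [0,-8,0],"turn": 0},{"xyz": [0,-6,0],"turn": 0},{"xyz": [0,0,0],"turn": 0}]}}

```text
time: 34.3
tool_pos: [0.6598, 0.1634, 0.0306]
tool_rot: [-3.141, -0.001, 0.094]
contact_force: [-0.0, 1.0, 5.6]
opening: 0.0198
```

>>> {"api": "apply_moves", "payload": {"rows": [{"xyz": [0,0,0],"turn": 0},{"xyz": [0,0,0],"turn": 0}]}}

```text
time: 34.55
tool_pos: [0.6598, 0.1632, 0.0306]
tool_rot: [-3.141, -0.001, 0.093]
contact_force: [-0.4, 1.8, 4.5]
opening: 0.0199
```

>>> {"api": "apply_moves", "payload": {"rows": [{"xyz": [0,0,0],"turn": 0},{"xyz": [0,0,0],"turn": 0},{"xyz": [0,0,-10],"turn": 0},{"xyz": [0,0,-40],"turn": 0},{"xyz": [0,0,-50],"turn": 0},{"xyz": [0,0,-50],"turn": 0},{"xyz": [-50,0,0],"turn": 0},{"xyz": [-50,0,0],"turn": 0},{"xyz": [-50,0,0],"turn": 0},{"xyz": [-50,0,0],"turn": 0}], "gripper": 0.55}}

```text
time: 35.8
tool_pos: [0.4591, 0.1429, 0.1808]
tool_rot: [-3.142, -0.001, 0.093]
contact_force: [-0.7, -0.4, 0.4]
opening: 0.0505
```

```bash
python3 -c "
from h import *
go()
cam('scene')
a=cv2.resize(cam('top')['frame'][135:195,190:300],None,fx=5,fy=5,interpolation=2);b=cv2.resize(cam('scene')['frame'][295:355,335:445],None,fx=5,fy=5,interpolation=2);cv2.imwrite('pics/d9.png',np.vstack([a,b])); print(a.shape)"
```

```text
t 35.8 tcp [459.1 142.9 180.8] rot [-3.142e+00 -1.000e-03  9.300e-02] F [-0.7 -0.4  0.4] open 50.5 q [ 0.14  0.31  1.71 -0.    1.12  1.62]
(300, 550, 3)
```

View pics/d9.png

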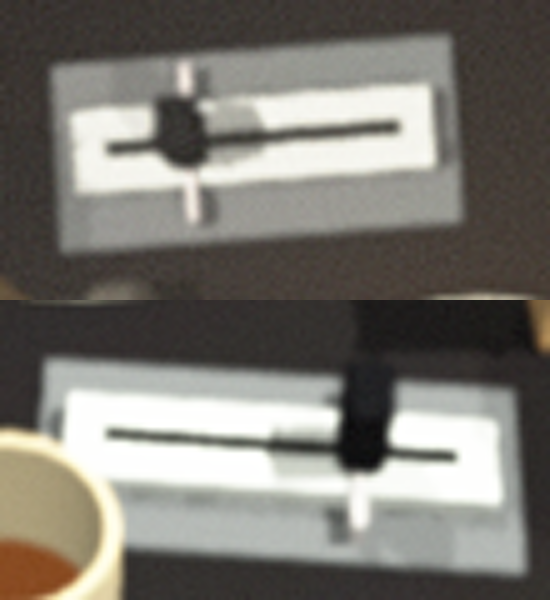

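```bash
python3 -c "
from h import *
from scipy.optimize import minimize
C=lambda u,v:(190+(u+.5)/5-.5,135+(v+.5)/5-.5)
L=np.array([onz('top',C(*u),.016) for u in ((184,70),(194,215))]);print('line',L*1000,L.mean(0)*1000)
S=lambda u,v:(335+(u+.5)/5-.5,295+(v-300+.5)/5-.5)
print('line visible in scene', onz('scene',S(359,505),.016)*1000)
yy=.0905;xa=np.array([np.cos(yy),np.sin(yy),0]);ya=np.array([-np.sin(yy),np.cos(yy),0])
B=np.array([(i,j,k) for i in(-.014,.014) for j in(-.01,.01) for k in(.016,.054)])
for n in('top','scene'):
    f=cam(n)['frame'];g=cv2.cvtColor(f,cv2.COLOR_BGR2GRAY).astype(float)
    best=[]
    for s in np.arange(-.012,.0121,.001):
      for w in np.arange(-.008,.0081,.002):
        c=np.array([.6598,.1633,0])+s*ya+w*xa
        P=np.array([c+b[0]*xa+b[1]*ya+[0,0,b[2]] for b in B]); q=proj(n,P)
        h=cv2.convexHull(((q+.5)*16*8-.5*16).astype(np.int32)); m=np.zeros((480*8,640*8),np.uint8) if 0 else None
        x0,y0=q.min(0).astype(int)-6;x1,y1=q.max(0).astype(int)+7
        M=np.zeros(((y1-y0)*8,(x1-x0)*8),np.uint8); cv2.fillConvexPoly(M,cv2.convexHull(((q+.5-[x0,y0])*8).astype(np.int32)),1)
        M=cv2.resize(M.astype(np.float32),(x1-x0,y1-y0),interpolation=cv2.INTER_AREA)
        roi=g[y0:y1,x0:x1]; D=np.clip((140-roi)/100,0,1)
        best.append((((M*roi).sum()/M.sum()),s*1000,w*1000))
    best.sort(); print(n,best[:5])
"
```

```text
line [[697.77529637 164.57380849  16.        ]
 [628.38812084 157.3125112   16.        ]] [663.08170861 160.94315984  16.        ]
line visible in scene [688.58954592 166.31037531  16.        ]
top [(np.float64(81.56122922662705), np.float64(-2.9999999999999925), np.float64(6.0)), (np.float64(82.0474253489877), np.float64(-1.9999999999999913), np.float64(6.0)), (np.float64(82.71505326540066), np.float64(-2.9999999999999925), np.float64(4.0)), (np.float64(82.85637359576641), np.float64(-1.9999999999999913), np.float64(4.0)), (np.float64(82.8803324099723), np.float64(-3.9999999999999933), np.float64(6.0))]
scene [(np.float64(42.64668643777803), np.float64(1.0000000000000113), np.float64(-8.0)), (np.float64(43.36985285730581), np.float64(2.000000000000012), np.float64(-8.0)), (np.float64(43.47901262654988), np.float64(1.0000000000000113), np.float64(-6.0)), (np.float64(43.67172177879134), np.float64(1.0408340855860843e-14), np.float64(-8.0)), (np.float64(44.06547279571119), np.float64(1.0408340855860843e-14), np.float64(-6.0))]
```

In the top view the grip is within 0.2 mm of the line along the track, and in the scene view within 0.6 mm. Handing in.

```bash
python3 -c "
from h import *
go(); print(robot.hand_in()); go()"
```

```text
t 36.0 tcp [460.9 143.2 181.3] rot [-3.142e+00 -2.000e-03  9.300e-02] F [0.8 0.4 0.2] open 50.5 q [ 0.14  0.31  1.71 -0.    1.12  1.62]
the job is handed in; nothing more can be done
None
the job is handed in; nothing more can be done
```

All three parts are done in the order asked, and the job was handed in at 36 s of the 72 s allowed.

- **Bat and cup:** I pushed the bat with the two open fingers. Its centre measured about 3 mm from the circle's centre (limit 18 mm), and the cup was still standing and untouched.
- **Tin:** I lifted it by its narrow ends and stood it on bare bench at about (0.43, -0.26) m. I let go, took it again by its broad faces and set it in the caddy. It made contact at the 8 mm floor height, and the picture after release shows it upright there.
- **Dimmer:** I slid the grip 77 mm to the white line. It measures level with the line to about 0.2 mm in the top view and 0.6 mm in the scene view.
- **Mugs and jars:** I did not touch them, but I took no final picture of every one of them.

**Disagreements and overruns:**
- The two cameras differed by about 2–3 mm in y, and by up to 6 mm on the caddy's centre. I allowed for this using the arm's own readings.
- I viewed 12 pictures, two over the budget.

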